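Close and pin a clamshell flow-cell housing

ROBOT

A 7-joint arm with a two-finger parallel gripper is mounted at the origin on the work surface. World frame = base frame: x ahead of the robot, y to its left, z up, the work surface at z = 0. Lengths are in m, angles in rad, forces in N, time in s.
With the tool pointing down it reaches from about 0.425 to 0.875 m from the base axis. Payload 4.7 kg.
Tool frame: the origin (TCP) lies between the finger pads; the fingertips stand 14 mm ahead of it and the grasp point (between the pads) lies 5 mm behind it; z points along the fingers, y is the line along which they close (so a half turn about z gives the same grasp; the last joint's range is limited). The gripper opens to 87 mm and grips with 3 to 60 N. Pads are 19 mm wide; open, the fingers measure 117 mm over their backs; the gripper's body (75 mm by 190 mm) begins 51 mm behind the grasp point.
Start: joints at [-1.189, 0.321, -0.07, 1.45, 0.023, 1.371, -0.057], TCP at [0.234, 0.607, 0.237] pointing down, gripper open.
Joint ranges: [-2.86, 2.86], [-0.3, 2.09], [-1.38, 1.24], [0.06, 2.45], [-1.56, 4.7], [0.09, 2.05], [-2.69, 2.69]. Speed limits (rad/s): [2.57, 2.57, 3.14, 3.14, 3.14, 3.14, 3.14].

INTERFACE

Orientations are given as a rotation vector (axis times angle).
In Python, from bench import ctrl gives the robot as it stands.
- The arm moves only by the tool step_arm, never from a script. Its argument "commands" is a list of rows, each an object with "travel": the shift along the tool's x, y, z in m, a list of three; "turn": the turn, a rotation vector about the tool's x, y, z in degrees, a list of three. A call has 1 to 5 rows; each row is the pose to reach, as a shift and turn from the pose commanded when the call began, along the tool's axes at that moment; what a row does not reach only later rows make up. A row lasts 1/10 s, in which the tool goes at most 50 mm and 8.59 degrees, less where a joint would pass 70% of its speed; a pose out of reach is approached as far as the arm can. A call with a gripper value outside its range is refused whole. "gripper" is the opening, from 0 (shut) to 1 (fully open), set as the call begins (left out, the last holds). The fingers move at their own pace and stop on an object; "force" is the grip in N (left out, the last holds). Time passes only in rows, so rows that repeat a pose let the fingers close. It gives the time, the measured TCP pose, the force, the opening and the grip force at its end, in the units of the state.
- ctrl.get_state(): the state, without advancing time (a new reading comes with each control period).
- ctrl.get_image(name): name is "scene" or "top" or "wrist"; returns the picture (420x560x3 uint8, red, green, blue); there is no depth.
- ctrl.camera_model(name): a dict with "fx", "fy", "cx", "cy" (pixels), "k1" (the pictures are not rectified: a ray, as slopes to the right and down, at radius r is drawn at 1 + k1 r^2 times it, then the intrinsics apply), "R" (3x3) and "t" (3): a world point X has camera coordinates R X + t; the wrist camera has in their place "T_tool_cam" (4x4, takes a point from camera to tool coordinates, whose origin is the TCP and whose axes are the flange's). Camera axes: x right, y down, z forward; pixel columns grow to the right and rows downward; lengths in m; the calibration is good to about 2 mm. A picture is of the moment at which its call begins: read the wrist's pose just before it. camera_model takes no time and is no camera call.
- ctrl.close_job(): hands the job in; it is judged then, once.
The state is a dict: "time": time; "joint_positions": joint angles; "qd": joint speeds; "joint_torque": joint torques, N m; "position": TCP position; "tool_rot": TCP orientation; "ft_force": force on the tool from outside, world axes, zero at the start; "torque": the same for the moment, N m; "grip_width": opening from 0.0 (shut) to 1.0 (fully open); "grip_force": force on a finger pad.
Only numpy, scipy, OpenCV 4.12 (cv2) and the standard library are available. Lean on these libraries where they do the work, as an engineer would, in place of code of your own. Each camera call takes 0.05 s, during which the arm holds its last target. There are 200 camera calls.

TASK

Gently swing the open hinged cover of the flow-cell housing down onto its seal (its window is glass: never put more than about 30 N on the cover), then take the steel pin with the round knob and the round collar from the pin rack and push it down through the hole in the cover and fully home in the hole of the lower half, so that its collar squeezes the seal and the two halves shut flush. Finish while still holding: keep pushing the pin down so that the halves stay pressed shut when your program ends; leave the other plugs and the things standing around where they are.

Things in the scene. Friction and masses are not known exactly. Their poses are not given: they have to be found in the camera images.
- clam: flow-cell housing, lower half: aluminium block 130 x 90 x 45 mm (x, y, z) bolted down on a thin steel plate, a tube fitting on each y side. Origin at the centre of its underside, z up; the hinge is at its +x end (away from the robot at yaw 0), its axis along y at x = 55 mm, z = 45 mm; the pin hole is near the -x end.
- lid (a joint): hinge of the cover, rad: 0 = cover lying on its sprung rubber seal; grows as the free (-x) end swings up. Starts open, 0.75 to 1.15. Stiff hinge (0.13 N m): it stays where left. On the seal the cover is still ajar by 0.05 rad (4.5 mm at the pin hole): then this joint reads 0. Squeezing the seal until the halves are flush takes 2 N rising to about 10 N at the pin hole; let go, it springs back.
- cover: upper half: aluminium plate 12 mm thick, 90 mm wide in y, free end 115 mm from the hinge axis, a glass window (46 mm wide with rim) 42 mm and a pin hole 90 mm from it. Origin on the hinge axis in the plate's underside, -x along the plate to the free end, z out of its outer face. Flush, its top is 57 mm above the bench. 0.15 kg.
- cover_hole (a point): centre of the cover's round pin hole (13 mm wide, right through), in the outer face of the plate; it moves with the cover
- cover_edge (a point): middle of the free edge of the cover, at its outer face; it moves with the cover
- lower_hole (a point): mouth of the round pin hole in the lower half, 11.5 mm wide and 30 mm deep with a flat bottom, vertical; 45 mm above the bench; 35 mm toward -x from the centre of the lower half. With the cover shut the two holes are in line.
- rack: grey plastic pin rack 50 x 180 x 50 mm (x, y, z), fixed to the bench, with three holes 13 mm wide and 44 mm deep in a row along its y (-60, 0 and 60 mm); origin at the centre of its underside
- pin: the pin to use, steel, 70 g, upright in any of the rack's holes: shaft 10 mm wide, 42 mm long, nose tapered over 6 mm to 6 mm; above it a round collar 32 mm wide, 6 mm thick, then a round knob 15 mm wide, 30 mm tall, to grip. Origin at the nose tip, z up. Heights over bench in the rack: tip 8, collar top 56, knob top 86 mm; fully home: tip 15 mm (on the hole's bottom), collar on the shut cover
- plug_square: another plug in the rack, not to be used: steel, square head 24 x 24 x 16 mm, no collar; leave it. Origin 12 mm below its shaft's end, on its axis
- plug_bar: another plug in the rack, not to be used: steel, bar head 12 x 36 x 22 mm, no collar; leave it. Origin 12 mm below its shaft's end, on its axis
- vial: small glass sample vial, 22 mm wide and 32 mm tall, standing on the bench; leave it. Origin at the centre of its underside
- wrench: steel wrench 130 mm long lying on the bench; leave it. Origin at its underside
- solvent: amber bottle, 70 mm wide, 150 mm tall; leave it. Origin at the centre of its underside
- beaker: clear beaker, 66 mm wide, 80 mm tall; leave it. Origin at the centre of its underside
- jar: glass jar with black cap, 52 mm wide, 60 mm tall; leave it. Origin at the centre of its underside
Things that resemble listed ones, but are neither listed nor needed, are in the scene too. Leave any black, blue or green look-alike of the pin alone.

How it is judged:
By the outcome, as a careful person would: the job done as asked, in the order asked, and still so for the second after the job is handed in, while the arm keeps its last pose, push and grip.
It also fails if it takes over 56 s, if anything falls off the work surface, if the arm or the gripper's body presses on something with over 40 N, if the wrist force passes 120 N, or if a joint passes its speed limit or range.

## Working session

There is one attempt and no reset: what is moved stays moved. The work goes in short steps, Python scripts to look and compute and a tool call to move; the robot and the scene stay as the last step left them, time stands still between calls to the robot, and variables do not carry over. Pictures are saved under pics/ and viewed, at most 14 in all, crops included, and the job is handed in when it is done.

Besides the shell and the picture viewer there is one more tool, called after "Call:" by a JSON object that holds its "op" and its "data". step_arm: Moves the arm, as the interface text tells. Its arguments: {"type":"object","properties":{"commands":{"type":"array"},"gripper":{"type":"number"},"force":{"type":"number"}},"required":["commands"]}

```bash
mkdir -p pics; ls
python3 - <<'E'
from bench import ctrl
import cv2,numpy as np
s=ctrl.get_state();print({k:np.round(v,3).tolist() for k,v in s.items()})
for n in("scene","top"):
    cv2.imwrite(f"pics/{n}0.png",ctrl.get_image(n)[:,:,::-1]);m=ctrl.camera_model(n);print(n,{k:np.round(v,4).tolist() for k,v in m.items()})
print(ctrl.camera_model("wrist"))
E
```

```text
pics
{'time': 0.0, 'joint_positions': [-1.189, 0.322, -0.07, 1.452, 0.023, 1.371, -0.057], 'qd': [-0.001, 0.0, -0.001, 0.0, 0.001, 0.003, -0.0], 'joint_torque': [0.001, -49.131, -0.404, -31.253, -0.064, 0.044, 0.0], 'position': [0.234, 0.606, 0.235], 'tool_rot': [-0.574, -3.088, 0.003], 'ft_force': [-0.434, -0.15, 0.12], 'torque': [-0.019, -0.037, -0.009], 'grip_force': 0.0, 'grip_width': 0.998}
scene {'fx': 502.2115, 'fy': 502.2115, 'cx': 276.5413, 'cy': 211.871, 'k1': -0.1521, 'R': [[-0.8259, 0.5637, 0.0076], [0.4073, 0.606, -0.6833], [-0.3898, -0.5612, -0.7301]], 't': [0.427, -0.181, 1.5772]}
top {'fx': 452.0113, 'fy': 452.0113, 'cx': 282.0427, 'cy': 206.679, 'k1': 0.051, 'R': [[-0.0027, -1.0, 0.0026], [-0.9832, 0.0022, -0.1825], [0.1825, -0.003, -0.9832]], 't': [0.0218, 0.538, 1.1671]}
{'fx': 358.45155962017634, 'fy': 358.45155962017634, 'cx': 280.03003249198935, 'cy': 214.351632689946, 'k1': 0.017074159587816686, 'T_tool_cam': array([[-1.98888763e-04, -9.65779559e-01, -2.59364229e-01,
         7.20890232e-02],
       [ 9.99999980e-01, -1.89342313e-04, -6.17888753e-05,
         5.97731595e-05],
       [ 1.05658099e-05, -2.59364236e-01,  9.65779578e-01,
        -1.48462933e-01],
       [ 0.00000000e+00,  0.00000000e+00,  0.00000000e+00,
         1.00000000e+00]])}
```

View pics/scene0.png

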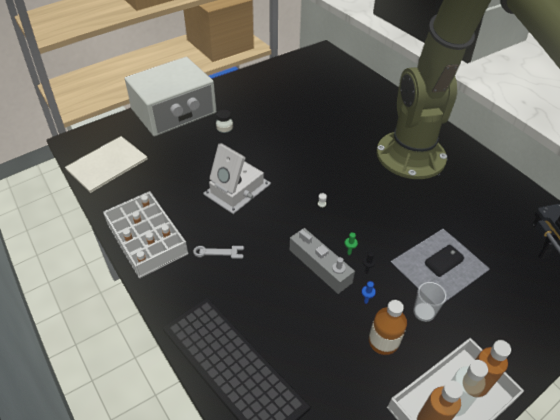

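View pics/top0.png

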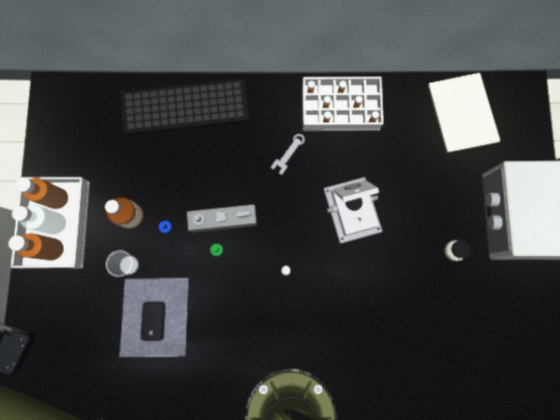

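Scene: the rack is at top-view (222,218), with the pin (round knob and collar) at its left end (199,219), which is the +y hole. The clam is at about (355,210) with its cover open, and green, blue and black look-alikes stand near the rack.

```bash
cat > h.py <<'E'
import numpy as np,cv2
from bench import ctrl
from scipy.spatial.transform import Rotation as Rn
def cam(n,s=None):
    m=ctrl.camera_model(n);K=np.array([[m["fx"],0,m["cx"]],[0,m["fy"],m["cy"]],[0,0,1]]);D=np.array([m["k1"],0,0,0])
    if n=="wrist":
        s=s or ctrl.get_state();T=np.eye(4);T[:3,:3]=Rn.from_rotvec(s["tool_rot"]).as_matrix();T[:3,3]=s["position"]
        W=T@m["T_tool_cam"];R=W[:3,:3].T;t=-R@W[:3,3]
    else: R,t=np.array(m["R"]),np.array(m["t"])
    return K,D,R,t
def ray(c,uv):
    K,D,R,t=c;p=cv2.undistortPoints(np.array(uv,float).reshape(-1,1,2),K,D)[:,0]
    return -R.T@t,np.c_[p,np.ones(len(p))]@R
def onz(c,uv,z):
    o,d=ray(c,uv);return o+d*((z-o[2])/d[:,2])[:,None]
def px(c,X):
    K,D,R,t=c;return cv2.projectPoints(np.array(X,float).reshape(-1,1,3),cv2.Rodrigues(R)[0],t,K,D)[0][:,0]
def tool(s,d):  # world shift -> tool axes
    return Rn.from_rotvec(s["tool_rot"]).inv().apply(d)
E
python3 - <<'E'
from h import *
c=cam("top");g=cv2.imread("pics/top0.png",0)
for nm,(x0,x1,y0,y1),z in(("rack",(180,262,200,236),.05),("clam",(318,388,172,250),.003)):
    b=np.zeros_like(g);b[y0:y1,x0:x1]=(g[y0:y1,x0:x1]>60)*255
    k=max(cv2.findContours(b,0,2)[0],key=cv2.contourArea);r=cv2.minAreaRect(k);bx=cv2.boxPoints(r)
    print(nm,r,np.round(onz(c,bx,z),3).tolist())
print("pin",onz(c,[(199,219)],.086),"plate corners",onz(c,[(344,243),(383,234)],.003).round(3))
print("vial",onz(c,[(286,270)],.032))
k=cv2.resize(g[165:260,180:400],None,fx=3.6,fy=3.6,interpolation=2);cv2.imwrite("pics/crop1.png",k)
E
```

```text
rack ((221.00531005859375, 217.5511932373047), (21.40302276611328, 69.79991912841797), 84.0938491821289) [[0.528, 0.28, 0.05], [0.547, 0.094, 0.05], [0.489, 0.088, 0.05], [0.471, 0.272, 0.05]]
clam ((355.26556396484375, 208.99586486816406), (59.13357925415039, 55.65513229370117), 75.0685806274414) [[0.601, -0.089, 0.003], [0.642, -0.242, 0.003], [0.479, -0.277, 0.003], [0.44, -0.128, 0.003]]
pin [[0.49933841 0.2357545  0.086     ]] plate corners [[ 0.445 -0.15   0.003]
 [ 0.469 -0.258  0.003]]
vial [[0.37007164 0.01032664 0.032     ]]
```

View pics/crop1.png

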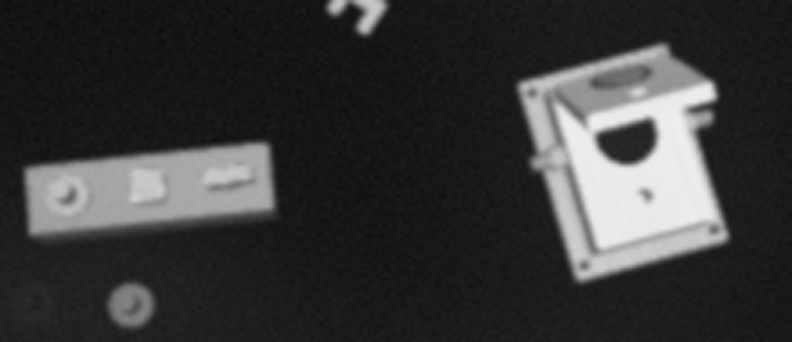

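The crop shows the lower hole at about (646,196), the pin collar at (68,195), the free edge of the cover across (590,125)–(715,95), and a clam yaw of about 13–15°. I'll fly over the rack, turning the closing axis to the clam's y on the way.

Call:
{"op": "step_arm", "data": {"commands": [{"travel": [-0.038,-0.025,0]},{"travel": [-0.076,-0.05,0]},{"travel": [-0.114,-0.075,0]},{"travel": [-0.152,-0.1,0]},{"travel": [-0.19,-0.125,0]}], "gripper": 0.4}}

```text
$.commands[0]: bad value
```

Call:
{"op": "step_arm", "data": {"commands": [{"travel": [-0.038,-0.025,0],"turn": [0,0,-7]},{"travel": [-0.076,-0.05,0],"turn": [0,0,-14]},{"travel": [-0.114,-0.075,0],"turn": [0,0,-21]},{"travel": [-0.152,-0.1,0],"turn": [0,0,-28]},{"travel": [-0.19,-0.125,0],"turn": [0,0,-34]}]}}

```text
time: 0.6
position: [0.3668, 0.4197, 0.2362]
tool_rot: [0.361, -3.12, 0.001]
ft_force: [1.1, -0.1, -0.6]
grip_width: 0.999
grip_force: 0.0
```

Run:
```python
from h import *
import pickle
for i in range(12):
    s=ctrl.get_state()
    im=ctrl.get_image("wrist")
    if np.abs(s["qd"]).max()<.02: break
pickle.dump(s,open("s_pin.pkl","wb"));print(i,s["time"],s["position"],s["tool_rot"],s["ft_force"])
cv2.imwrite("pics/w_pin.png",im[:,:,::-1])
```

```text
6 0.9 [0.36490588 0.4226238  0.23633488] [ 3.55469286e-01 -3.12058289e+00 -7.34128571e-04] [0.49419852 0.0178516  0.52009647]
```

View pics/w_pin.png

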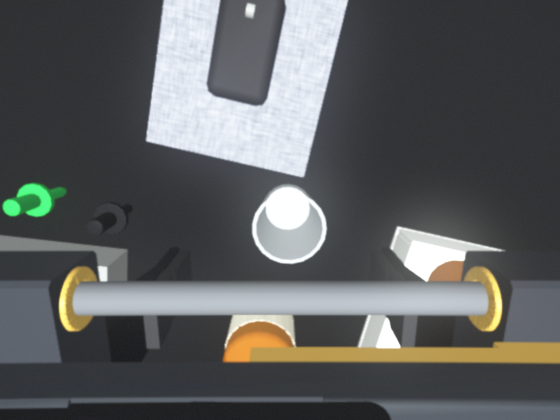

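The wrist view is behind the gripper, toward the robot: the beaker is at (288,225) and green and black look-alikes at (30,200) and (105,218). The first call was refused because every row needs a turn. I'll go on over the rack, with the TCP slightly beyond the pin.

Call:
{"op": "step_arm", "data": {"commands": [{"travel": [-0.022,-0.044,0],"turn": [0,0,0]},{"travel": [-0.044,-0.088,0],"turn": [0,0,0]},{"travel": [-0.066,-0.132,0],"turn": [0,0,0]},{"travel": [-0.088,-0.176,0],"turn": [0,0,0]},{"travel": [-0.11,-0.22,0],"turn": [0,0,0]}], "gripper": 0.4}}

```text
time: 1.45
position: [0.5229, 0.2322, 0.2365]
tool_rot: [-0.359, 3.121, 0.001]
ft_force: [0.3, 0.5, -0.6]
grip_width: 0.628
grip_force: 0.0
```

```bash
cat >> h.py <<'E'
import pickle
def snap(name,n=12):
    for i in range(n):
        s=ctrl.get_state();im=ctrl.get_image("wrist")
        if np.abs(s["qd"]).max()<.02: break
    pickle.dump(s,open(f"s_{name}.pkl","wb"));cv2.imwrite(f"pics/{name}.png",im[:,:,::-1])
    print(s["time"],s["position"].round(4) if hasattr(s["position"],"round") else s["position"],s["tool_rot"],s["ft_force"])
    return s,im
E
python3 -c "
from h import *
snap('w_pin2')"
```

```text
1.75 [0.5214 0.2343 0.2362] [ 3.59014012e-01 -3.12011897e+00 -1.22285662e-03] [-0.7205383   0.85948635 -0.05977879]
```

View pics/w_pin2.png

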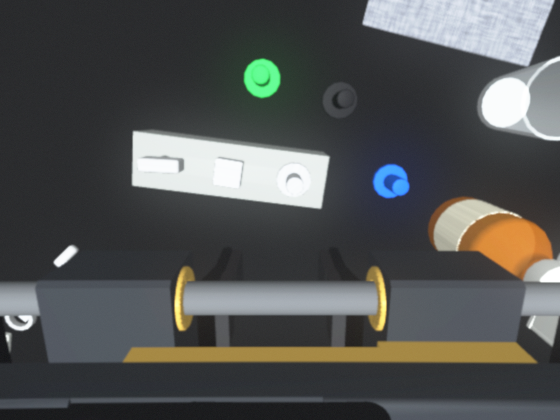

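The pin is the white collar at (294,180) with its knob at (295,184), in the rack's +y hole. The square plug is at (228,172) and the bar plug at (159,165).

Run:
```python
from h import *
s=pickle.load(open("s_w_pin2.pkl","rb"));c=cam("wrist",s);g=cv2.imread("pics/w_pin2.png",0)
b=cv2.medianBlur(((g>90)*255).astype('uint8'),3);b[:120]=0;b[225:]=0;b[:,:125]=0;b[:,335:]=0
k=max(cv2.findContours(b,0,2)[0],key=cv2.contourArea);bx=cv2.boxPoints(cv2.minAreaRect(k));p=onz(c,bx,.05);print("rack",bx.round(),p.round(4).tolist())
q=cv2.HoughCircles(cv2.medianBlur(g,3)[150:212,262:326],cv2.HOUGH_GRADIENT,1,5,param1=120,param2=8,minRadius=6,maxRadius=20)
for u in q[0][:4]:
    uv=u[:2]+[262,150];print(u[2],uv,onz(c,[uv],.056).round(4),onz(c,[uv],.086).round(4))
print("pin manual",onz(c,[(294,180)],.056),onz(c,[(295,184)],.086))
ct=cam("top");print("lower hole top",onz(ct,[(359.4,219.4)],.045))
print("to view clam: tool shift",tool(s,np.array([.585,-.17,.30])-s["position"]).round(3))
```

```text
rack [[125. 185.]
 [133. 127.]
 [330. 152.]
 [323. 210.]] [[0.544, 0.0906, 0.05], [0.489, 0.0908, 0.05], [0.4696, 0.2709, 0.05], [0.525, 0.2787, 0.05]]
7.4 [293.5 179.5] [[0.5017 0.2434 0.056 ]] [[0.4971 0.2412 0.086 ]]
7.4 [293.5 184.5] [[0.5062 0.2445 0.056 ]] [[0.5012 0.2422 0.086 ]]
16.0 [312.5 169.5] [[0.4887 0.2582 0.056 ]] [[0.4853 0.2546 0.086 ]]
pin manual [[0.50202817 0.24400261 0.056     ]] [[0.50052193 0.24331168 0.086     ]]
lower hole top [[ 0.50373435 -0.18715702  0.045     ]]
to view clam: tool shift [ 0.03  -0.408 -0.064]
```

Call:
{"op": "step_arm", "data": {"commands": [{"travel": [0.003,-0.042,-0.008],"turn": [0,0,0]},{"travel": [0.006,-0.084,-0.016],"turn": [0,0,0]},{"travel": [0.009,-0.126,-0.024],"turn": [0,0,0]},{"travel": [0.012,-0.168,-0.032],"turn": [0,0,0]},{"travel": [0.015,-0.21,-0.035],"turn": [0,0,0]}], "gripper": 0}}

```text
time: 2.3
position: [0.5551, 0.0245, 0.2727]
tool_rot: [-0.36, 3.119, 0.001]
ft_force: [1.3, 0.6, -0.1]
grip_width: 0.048
grip_force: 0.0
```

Call:
{"op": "step_arm", "data": {"commands": [{"travel": [0.003,-0.04,-0.007],"turn": [0,0,0]},{"travel": [0.006,-0.08,-0.014],"turn": [0,0,0]},{"travel": [0.009,-0.12,-0.021],"turn": [0,0,0]},{"travel": [0.012,-0.16,-0.028],"turn": [0,0,0]},{"travel": [0.015,-0.2,-0.03],"turn": [0,0,0]}]}}

```text
time: 2.8
position: [0.586, -0.1736, 0.3026]
tool_rot: [-0.36, 3.119, 0.001]
ft_force: [1.1, 1.5, 0.2]
grip_width: 0.004
grip_force: 0.0
```

```bash
python3 -c "
from h import *
snap('w_clam')"
```

```text
3.05 [ 0.5855 -0.1721  0.3012] [ 3.58133985e-01 -3.12089791e+00 -2.38578165e-03] [-0.13736722  0.21295165  0.05450776]
```

View pics/w_clam.png

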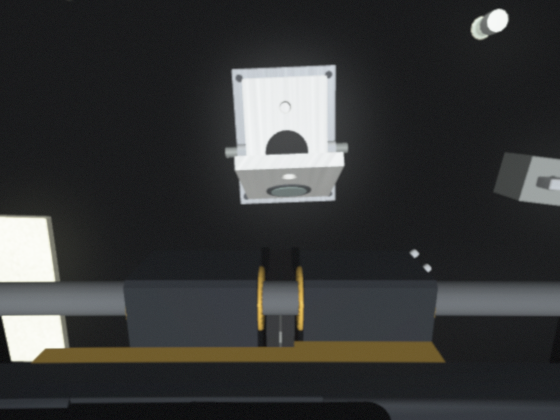

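The lower hole is at (285,106). The base plate corners are about (234,69), (334,66), (337,201) and (242,203). The cover hole is at (289,177), and the free edge is the bright strip ending near (342,165).

Run:
```python
from h import *
s=pickle.load(open("s_w_clam.pkl","rb"));c=cam("wrist",s);g=cv2.imread("pics/w_clam.png",0)
def cen(x,y,r,inv):
    w=g[y-r:y+r+1,x-r:x+r+1].astype(float);t=(w.min()+w.max())/2;m=(w<t) if inv else (w>t)
    yy,xx=np.nonzero(m);return np.array([x-r+xx.mean(),y-r+yy.mean()]),m.sum()
print("hole local\n",g[99:114,278:293]);
pc=onz(c,[(234,69),(334,66),(337,201),(242,203)],.004);print(pc.round(4).tolist())
for a,b in((0,1),(3,2)):
    d=pc[a]-pc[b]; print("yaw y-edge",np.degrees(np.arctan2(-d[0],d[1]))%180)
d=pc[3]-pc[0];print("yaw x-edge",np.degrees(np.arctan2(d[1],d[0])), np.degrees(np.arctan2(*(pc[2]-pc[1])[[1,0]])))
lh=onz(c,[(285,106)],.045)[0];print("lower hole",lh)
for yaw in (12.,14.):
    a=np.radians(yaw);ex=np.array([np.cos(a),np.sin(a),0]);ey=np.array([-np.sin(a),np.cos(a),0])
    H=lh+.09*ex;o,d=ray(c,[(289,177),(290,170)])
    for dd in d:
        t=((H-o)@ey)/(dd@ey);P=o+t*dd-H;x,z=P@ex,P[2];print(yaw,"from hinge",x.round(4),z.round(4),"r",np.hypot(x,z).round(4),"theta",np.arctan2(z,-x)-np.arctan2(12,90))
print("tool yaw",Rn.from_rotvec(s["tool_rot"]).as_matrix().round(3).tolist())
```

```text
hole local
 [[237 238 238 238 237 235 233 231 233 233 235 237 238 238 236]
 [237 238 238 236 233 226 219 217 221 226 231 236 237 237 237]
 [238 237 234 229 218 200 185 181 188 199 217 229 236 237 237]
 [237 235 227 212 195 190 193 193 190 182 187 215 230 236 237]
 [236 230 219 205 209 220 228 230 225 204 181 188 219 233 236]
 [235 226 212 219 229 234 236 238 236 227 203 180 200 227 236]
 [234 224 219 228 234 236 237 238 239 237 224 196 196 225 235]
 [233 226 227 233 237 237 237 238 239 238 233 217 204 223 234]
 [234 231 231 236 237 236 237 238 239 239 235 222 207 224 234]
 [235 233 233 235 237 236 237 239 239 239 235 222 212 226 235]
 [236 233 232 235 237 237 237 238 239 239 234 224 221 231 236]
 [237 236 232 232 235 236 237 238 238 237 232 224 228 235 237]
 [238 237 235 233 233 234 235 236 237 235 230 229 234 237 237]
 [238 238 237 234 234 232 233 234 234 233 232 235 238 238 237]
 [238 238 238 238 236 234 232 232 233 234 235 236 238 238 237]]
[[0.4741, -0.2514, 0.004], [0.4448, -0.1395, 0.004], [0.5982, -0.0933, 0.004], [0.6281, -0.2107, 0.004]]
yaw y-edge 14.679299280978427
yaw y-edge 14.294889347542806
yaw x-edge 14.79117504719202 16.746829610594684
lower hole [ 0.50188721 -0.18477911  0.045     ]
12.0 from hinge -0.0465 0.2106 r 0.2157 theta 1.2208641134601141
12.0 from hinge -0.0523 0.2244 r 0.2304 theta 1.2093936169760602
14.0 from hinge -0.0365 0.1481 r 0.1525 theta 1.1964484548777303
14.0 from hinge -0.0455 0.1761 r 0.1819 theta 1.1854060860400664
tool yaw [[-0.974, -0.227, -0.0], [-0.227, 0.974, 0.001], [0.0, 0.002, -1.0]]
```

Run:
```python
from h import *
s=pickle.load(open("s_w_clam.pkl","rb"))
a=np.radians(14.6);ex=np.array([np.cos(a),np.sin(a),0]);ey=np.array([-np.sin(a),np.cos(a),0])
lh=np.array([.502,-.185,.045]);H=lh+.09*ex;print("H",H)
for n,uv in (("wrist",(289,177)),("top",(180+637/3.6,165+92/3.6))):
    c=cam(n,s);o,d=ray(c,[uv]);d=d[0]
    for t in np.linspace(.5,1.5,20001)*(.3 if n=="wrist" else 1):
        P=o+t*d-H
        if np.hypot(P@ex,P[2])<.0908: print(n,"x,y,z",P@ex,P@ey,P[2],"theta",np.arctan2(P[2],-(P@ex))-np.arctan2(12,90));break
# edge in top image check
ct=cam("top",s);
for th in (.8,.9,1.,1.1):
    E=H-ex*(.115*np.cos(th)-.012*np.sin(th))+np.array([0,0,1])*(.115*np.sin(th)+.012*np.cos(th));Ec=[E+.045*ey,E-.045*ey]
    print(th,(E-H)@ex,E,"wrist px",px(cam("wrist",s),Ec).round(),"top crop px",((px(ct,Ec)-[180,165])*3.6).round())
```

```text
H [ 0.58909383 -0.16231376  0.045     ]
wrist x,y,z -0.026732569791043805 0.0010670965834748362 0.08677473008585056 theta 1.1394021492966737
top x,y,z -0.026053853493317576 0.0007313576003794633 0.08694016244002715 theta 1.1470855552473667
0.8 -0.07151299848412976 [ 0.51989004 -0.18033999  0.13585643] wrist px [[340. 124.]
 [234. 127.]] top crop px [[595. 169.]
 [720. 136.]]
0.9 -0.06208522343559656 [ 0.52901339 -0.17796354  0.14254191] wrist px [[341. 136.]
 [234. 139.]] top crop px [[593. 154.]
 [718. 121.]]
1.0 -0.052037113357141306 [ 0.53873703 -0.17543072  0.14825279] wrist px [[342. 148.]
 [233. 151.]] top crop px [[590. 139.]
 [716. 106.]]
1.1 -0.041469065643204184 [ 0.54896383 -0.17276684  0.152932  ] wrist px [[343. 162.]
 [234. 165.]] top crop px [[586. 123.]
 [713.  90.]]
```

Call:
{"op": "step_arm", "data": {"commands": [{"travel": [0,0.008,0.035],"turn": [0,0,-1.5]},{"travel": [0,0.008,0.07],"turn": [0,0,-1.5]},{"travel": [0,0.008,0.105],"turn": [0,0,-1.5]},{"travel": [0,0.008,0.142],"turn": [0,0,-1.5]},{"travel": [0,0.008,0.142],"turn": [0,0,-1.5]}]}}

```text
time: 3.6
position: [0.5799, -0.1627, 0.1542]
tool_rot: [0.4, -3.106, -0.007]
ft_force: [-1.5, 0.6, -0.1]
grip_width: 0.007
grip_force: 0.0
```

```bash
cat >> h.py <<'E'
a_=np.radians(14.6);ex=np.array([np.cos(a_),np.sin(a_),0]);ey=np.array([-np.sin(a_),np.cos(a_),0])
LH=np.array([.502,-.185,.045]);H=LH+.09*ex
E
python3 - <<'E'
from h import *
s=ctrl.get_state();p=np.array(s["position"]);print(p,s["ft_force"],"clam xyz",(p-H)@ex,(p-H)@ey)
r=.105
for th in (1.13,1.0,.9,.8,.7,.6,.5,.4,.3,.2,.15,.1,.05):
    T=H+ex*(-r*np.cos(th)+.012*np.sin(th)+.0095)+np.array([0,0,r*np.sin(th)+.012*np.cos(th)+.014])
    print(th,tool(s,T-p).round(4))
E
```

```text
[ 0.57994467 -0.16267622  0.15418737] [-1.499011    0.57016408 -0.12809708] clam xyz -0.008945084923379676 0.001955463885666016
1.13 [ 0.0155 -0.0019 -0.0048]
1.0 [ 0.0282 -0.0019  0.0006]
0.9 [ 0.0374 -0.0019  0.0058]
0.8 [ 0.046  -0.002   0.0119]
0.7 [ 0.054  -0.002   0.0188]
0.6 [ 0.0612 -0.002   0.0265]
0.5 [ 0.0676 -0.0021  0.0349]
0.4 [ 0.0732 -0.0021  0.0439]
0.3 [ 0.0778 -0.0022  0.0534]
0.2 [ 0.0815 -0.0022  0.0633]
0.15 [ 0.083  -0.0022  0.0684]
0.1 [ 0.0842 -0.0023  0.0735]
0.05 [ 0.0851 -0.0023  0.0787]
```

Call:
{"op": "step_arm", "data": {"commands": [{"travel": [0.008,-0.002,-0.004],"turn": [0,0,0]},{"travel": [0.015,-0.002,-0.004],"turn": [0,0,0]},{"travel": [0.022,-0.002,-0.002],"turn": [0,0,0]},{"travel": [0.028,-0.002,0.001],"turn": [0,0,0]},{"travel": [0.033,-0.002,0.003],"turn": [0,0,0]}]}}

```text
time: 4.1
position: [0.5517, -0.1774, 0.1575]
tool_rot: [-0.394, 3.115, -0.001]
ft_force: [1.0, -0.5, 1.2]
grip_width: 0.008
grip_force: 0.5
```

Call:
{"op": "step_arm", "data": {"commands": [{"travel": [0.005,0,0.003],"turn": [0,0,0]},{"travel": [0.009,0,0.006],"turn": [0,0,0]},{"travel": [0.013,0,0.009],"turn": [0,0,0]},{"travel": [0.017,0,0.012],"turn": [0,0,0]},{"travel": [0.021,0,0.016],"turn": [0,0,0]}]}}

```text
time: 4.6
position: [0.5311, -0.1822, 0.1402]
tool_rot: [0.395, -3.117, -0.0]
ft_force: [-0.3, -1.0, 2.1]
grip_width: 0.006
grip_force: 0.4
```

Run:
```python
from h import *
s,im=snap("push1",2);p=np.array(s["position"])
r=.105
for th in (.8,.7,.6,.5,.4,.3,.2,.15,.1,.05):
    T=H+ex*(-r*np.cos(th)+.012*np.sin(th)+.0095)+np.array([0,0,r*np.sin(th)+.012*np.cos(th)+.014])
    print(th,tool(s,T-p).round(4))
t=ctrl.get_image("scene")[130:220,180:300,::-1];cv2.imwrite("pics/push1s.png",cv2.resize(t,None,fx=5,fy=5,interpolation=2))
```

```text
4.65 [ 0.53   -0.1824  0.1394] [ 3.93433627e-01 -3.11498471e+00 -8.55690010e-04] [-1.54786336 -0.72095455 -0.38767027]
0.8 [-0.0072  0.0045 -0.0033]
0.7 [0.0009 0.0045 0.0036]
0.6 [0.0081 0.0045 0.0112]
0.5 [0.0146 0.0044 0.0196]
0.4 [0.0203 0.0044 0.0285]
0.3 [0.025  0.0044 0.038 ]
0.2 [0.0287 0.0044 0.0478]
0.15 [0.0302 0.0044 0.0529]
0.1 [0.0315 0.0044 0.058 ]
0.05 [0.0324 0.0043 0.0632]
```

View pics/push1s.png

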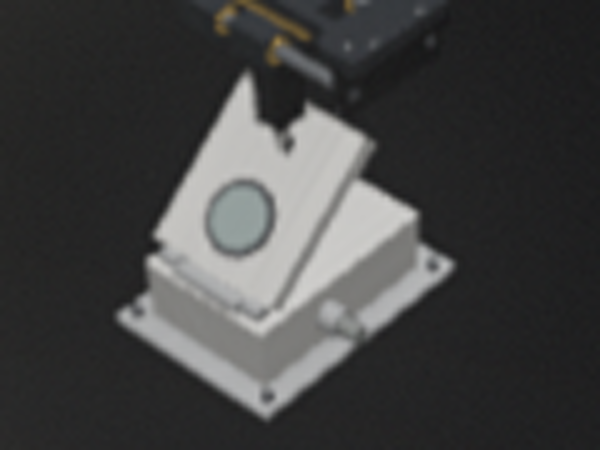

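The fingers are on the outer face between the free edge and the pin hole, at about (280,120) in the crop, and the cover is following. I'll continue the arc.

Call:
{"op": "step_arm", "data": {"commands": [{"travel": [0.004,0.002,0.005],"turn": [0,0,0]},{"travel": [0.008,0.004,0.011],"turn": [0,0,0]},{"travel": [0.012,0.004,0.016],"turn": [0,0,0]},{"travel": [0.015,0.004,0.02],"turn": [0,0,0]},{"travel": [0.018,0.004,0.025],"turn": [0,0,0]}]}}

```text
time: 5.25
position: [0.5127, -0.1827, 0.1152]
tool_rot: [-0.394, 3.117, 0.001]
ft_force: [-0.2, -0.3, 0.5]
grip_width: 0.005
grip_force: 0.3
```

Call:
{"op": "step_arm", "data": {"commands": [{"travel": [0.002,0,0.004],"turn": [0,0,0]},{"travel": [0.005,0,0.009],"turn": [0,0,0]},{"travel": [0.007,0,0.014],"turn": [0,0,0]},{"travel": [0.009,0,0.019],"turn": [0,0,0]},{"travel": [0.011,0,0.023],"turn": [0,0,0]}]}}

```text
time: 5.75
position: [0.5022, -0.1855, 0.092]
tool_rot: [-0.394, 3.117, 0.0]
ft_force: [0.5, 0.0, 0.5]
grip_width: 0.007
grip_force: 0.2
```

Run:
```python
from h import *
s=ctrl.get_state();p=np.array(s["position"]);print(p,s["ft_force"],s["qd"])
r=.105
for th in (.3,.2,.15,.1,.05):
    T=H+ex*(-r*np.cos(th)+.012*np.sin(th)+.0095)+np.array([0,0,r*np.sin(th)+.012*np.cos(th)+.014])
    print(th,tool(s,T-p).round(4))
```

```text
[ 0.50218899 -0.18550772  0.09204909] [0.4810859  0.02203942 0.53681673] [ 0.01496826  0.01538538  0.00085732  0.07168068 -0.01561367 -0.08574211
  0.03084386]
0.3 [-0.0027  0.0005 -0.0094]
0.2 [0.0011 0.0005 0.0004]
0.15 [0.0026 0.0005 0.0055]
0.1 [0.0038 0.0005 0.0106]
0.05 [0.0048 0.0005 0.0158]
```

Now down to the seal, gently.

Call:
{"op": "step_arm", "data": {"commands": [{"travel": [0.001,0,0.002],"turn": [0,0,0]},{"travel": [0.002,0,0.005],"turn": [0,0,0]},{"travel": [0.003,0,0.008],"turn": [0,0,0]},{"travel": [0.004,0,0.011],"turn": [0,0,0]},{"travel": [0.004,0,0.013],"turn": [0,0,0]}]}}

```text
time: 6.25
position: [0.4983, -0.1865, 0.0793]
tool_rot: [0.394, -3.117, -0.0]
ft_force: [-0.9, -0.2, 0.1]
grip_width: 0.006
grip_force: 0.2
```

Call:
{"op": "step_arm", "data": {"commands": [{"travel": [0,0,0.0005],"turn": [0,0,0]},{"travel": [0,0,0.001],"turn": [0,0,0]},{"travel": [0,0,0.0015],"turn": [0,0,0]},{"travel": [0,0,0.002],"turn": [0,0,0]},{"travel": [0,0,0.002],"turn": [0,0,0]}]}}

```text
time: 6.75
position: [0.4985, -0.1865, 0.0776]
tool_rot: [-0.394, 3.117, 0.0]
ft_force: [-0.2, -1.3, -0.2]
grip_width: 0.003
grip_force: 0.1
```

Call:
{"op": "step_arm", "data": {"commands": [{"travel": [0,0,0.0005],"turn": [0,0,0]},{"travel": [0,0,0.001],"turn": [0,0,0]},{"travel": [0,0,0.0015],"turn": [0,0,0]},{"travel": [0,0,0.002],"turn": [0,0,0]},{"travel": [0,0,0.002],"turn": [0,0,0]}]}}

```text
time: 7.25
position: [0.4984, -0.1866, 0.0757]
tool_rot: [0.394, -3.117, -0.0]
ft_force: [-0.8, -0.5, 2.6]
grip_width: 0.003
grip_force: 1.4
```

Call:
{"op": "step_arm", "data": {"commands": [{"travel": [0,0,0.0005],"turn": [0,0,0]},{"travel": [0,0,0.001],"turn": [0,0,0]},{"travel": [0,0,0.001],"turn": [0,0,0]},{"travel": [0,0,0.001],"turn": [0,0,0]}]}}

```text
time: 7.65
position: [0.4983, -0.1866, 0.0746]
tool_rot: [0.394, -3.116, -0.0]
ft_force: [-2.8, -0.8, 4.6]
grip_width: 0.005
grip_force: 2.0
```

The cover is on the seal: force rose at the expected height. I'll lift, shift so the camera sees the hole, and check.

Call:
{"op": "step_arm", "data": {"commands": [{"travel": [0,0,-0.02],"turn": [0,0,0]},{"travel": [-0.01,0,-0.06],"turn": [0,0,0]},{"travel": [-0.03,0,-0.1],"turn": [0,0,0]},{"travel": [-0.05,0,-0.13],"turn": [0,0,0]},{"travel": [-0.05,0,-0.13],"turn": [0,0,0]}]}}

```text
time: 8.15
position: [0.5522, -0.1728, 0.2091]
tool_rot: [-0.398, 3.106, -0.004]
ft_force: [-0.0, -0.1, 0.5]
grip_width: 0.004
grip_force: 0.0
```

Run:
```python
from h import *
s,im=snap("shut");c=cam("wrist",s)
print(px(c,[LH+[0,0,.0165],LH]))
```

```text
8.35 [ 0.5456 -0.174   0.2028] [ 3.93531455e-01 -3.11423109e+00 -1.42079500e-03] [-0.31425593  0.5542702  -0.53052857]
[[278.98106132 153.20557559]
 [279.01016597 151.40204861]]
```

View pics/shut.png

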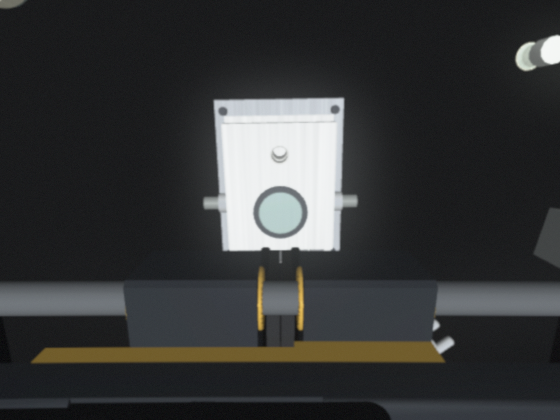

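The cover lies shut. Its hole is at (279.5,154) against my predicted (279,153.2), so the estimate holds. Now to the pin with the gripper at 0.4.

Call:
{"op": "step_arm", "data": {"commands": [{"travel": [-0.01,0.041,0],"turn": [0,0,0]},{"travel": [-0.02,0.082,0],"turn": [0,0,0]},{"travel": [-0.03,0.123,0],"turn": [0,0,0]},{"travel": [-0.04,0.164,0],"turn": [0,0,0]},{"travel": [-0.051,0.205,0],"turn": [0,0,0]}], "gripper": 0.4}}

```text
time: 8.9
position: [0.5438, 0.0382, 0.2033]
tool_rot: [0.393, -3.115, -0.0]
ft_force: [-0.3, -0.7, -0.1]
grip_width: 0.356
grip_force: 0.0
```

Call:
{"op": "step_arm", "data": {"commands": [{"travel": [-0.01,0.041,0],"turn": [0,0,0]},{"travel": [-0.02,0.082,0],"turn": [0,0,0]},{"travel": [-0.03,0.123,0],"turn": [0,0,0]},{"travel": [-0.04,0.164,0],"turn": [0,0,0]},{"travel": [-0.05,0.2,0],"turn": [0,0,0]}]}}

```text
time: 9.4
position: [0.5424, 0.2449, 0.2031]
tool_rot: [0.395, -3.114, 0.0]
ft_force: [0.6, 0.2, 0.2]
grip_width: 0.402
grip_force: 0.0
```

Run:
```python
from h import *
s0=pickle.load(open("s_shut.pkl","rb"));g=cv2.imread("pics/shut.png",0)
def circ(g,c,u0,z,R,r1,r2):
    x,y=map(int,u0);w=cv2.resize(cv2.GaussianBlur(g,(3,3),0)[y-R:y+R+1,x-R:x+R+1],None,fx=4,fy=4,interpolation=cv2.INTER_CUBIC)
    q=cv2.HoughCircles(w,cv2.HOUGH_GRADIENT,1,8,param1=100,param2=8,minRadius=4*r1,maxRadius=4*r2)
    if q is None: print("none");return
    for u in q[0][:4]:
        uv=(u[:2]+.5)/4-.5+[x-R,y-R];print(uv.round(1),"r px",u[2]/4,onz(c,[uv],z).round(4))
print("hole");circ(g,cam("wrist",s0),(279,154),.0615,16,5,13)
s,im=snap("pin3");c=cam("wrist",s);g=cv2.cvtColor(im,cv2.COLOR_RGB2GRAY)
u=px(c,[[.501,.2435,.056],[.501,.2435,.086]]);print("expect",u)
print("collar");circ(g,c,u[0],.056,45,20,40)
print("knob");circ(g,c,u[1],.086,30,8,20)
print("shift to pin",tool(s,np.array([.501,.2435,.075])-s["position"]))
x,y=u[0].astype(int);cv2.imwrite("pics/pin3c.png",cv2.resize(im[max(0,y-50):y+50,x-70:x+70,::-1],None,fx=4,fy=4,interpolation=2));print("crop origin",x-70,max(0,y-50))
```

```text
hole
[279.2 148.5] r px 6.65 [[ 0.4984 -0.1857  0.0615]]
[279.  146.5] r px 8.7 [[ 0.4969 -0.1863  0.0615]]
9.7 [0.5438 0.2412 0.2037] [ 3.90735495e-01 -3.11600012e+00  2.28724143e-03] [0.87980865 0.14361233 1.2911148 ]
expect [[294.8956003  157.3269084 ]
 [296.47122837 161.56732845]]
collar
[295.2 160.8] r px 35.725 [[0.5036 0.2445 0.056 ]]
[298.5 157. ] r px 31.85 [[0.5    0.2463 0.056 ]]
[294.5 148.8] r px 38.475 [[0.4944 0.2414 0.056 ]]
[295.5 153.2] r px 35.725 [[0.4977 0.2431 0.056 ]]
knob
[299.2 169. ] r px 19.85 [[0.5058 0.2469 0.086 ]]
[302.  169.5] r px 18.725 [[0.5057 0.249  0.086 ]]
[275.5 165.8] r px 18.475 [[0.5078 0.2292 0.086 ]]
[300.2 170.8] r px 18.2 [[0.5069 0.248  0.086 ]]
shift to pin [0.04071133 0.01298437 0.12878231]
crop origin 224 107
```

View pics/pin3c.png

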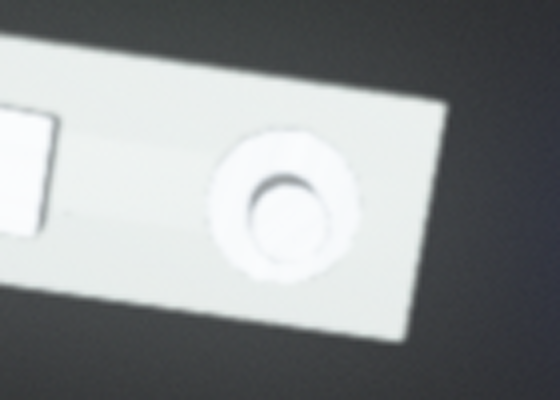

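The collar centre is at about (295,158) and the knob top at (296,162.5), within 1 px of expected, so the pin is at (0.5015, 0.2437). I'll descend and grip.

Call:
{"op": "step_arm", "data": {"commands": [{"travel": [0.02,0.007,0.03],"turn": [0,0,0]},{"travel": [0.04,0.013,0.06],"turn": [0,0,0]},{"travel": [0.04,0.013,0.09],"turn": [0,0,0]},{"travel": [0.04,0.013,0.11],"turn": [0,0,0]},{"travel": [0.04,0.013,0.11],"turn": [0,0,0]}]}}

```text
time: 10.25
position: [0.4999, 0.2432, 0.0917]
tool_rot: [0.39, -3.112, 0.004]
ft_force: [0.1, 0.2, 0.0]
grip_width: 0.399
grip_force: 0.0
```

Call:
{"op": "step_arm", "data": {"commands": [{"travel": [0,0,0.007],"turn": [0,0,0]},{"travel": [0,0,0.014],"turn": [0,0,0]},{"travel": [0,0,0.02],"turn": [0,0,0]},{"travel": [0,0,0.02],"turn": [0,0,0]},{"travel": [0,0,0.02],"turn": [0,0,0]}]}}

```text
time: 10.75
position: [0.502, 0.2461, 0.0748]
tool_rot: [-0.394, 3.116, 0.0]
ft_force: [0.3, -0.1, 0.6]
grip_width: 0.396
grip_force: 0.0
```

Run:
```python
from h import *
s=ctrl.get_state();print(s["position"],s["ft_force"],s["grip_width"],tool(s,np.array([.5015,.2437,.073])-s["position"]).round(4))
```

```text
[0.50199927 0.24607998 0.07481655] [ 0.3331543  -0.0630105   0.55750448] 0.39586700811431574 [ 0.0011 -0.0022  0.0018]
```

Small correction, then close at 45 N.

Call:
{"op": "step_arm", "data": {"commands": [{"travel": [0.001,-0.002,0.001],"turn": [0,0,0]},{"travel": [0.001,-0.002,0.001],"turn": [0,0,0]}]}}

```text
time: 10.95
position: [0.5015, 0.2435, 0.0738]
tool_rot: [-0.394, 3.116, -0.0]
ft_force: [0.6, 0.6, -0.2]
grip_width: 0.396
grip_force: 0.0
```

Call:
{"op": "step_arm", "data": {"commands": [{"travel": [0,0,0],"turn": [0,0,0]},{"travel": [0,0,0],"turn": [0,0,0]},{"travel": [0,0,0],"turn": [0,0,0]},{"travel": [0,0,0],"turn": [0,0,0]},{"travel": [0,0,0],"turn": [0,0,0]}], "gripper": 0, "force": 45}}

```text
time: 11.45
position: [0.5014, 0.2438, 0.0737]
tool_rot: [-0.395, 3.117, 0.0]
ft_force: [1.2, -0.9, 0.3]
grip_width: 0.159
grip_force: 45.0
```

Call:
{"op": "step_arm", "data": {"commands": [{"travel": [0,0,-0.02],"turn": [0,0,0]},{"travel": [0,0,-0.045],"turn": [0,0,0]},{"travel": [0,0,-0.07],"turn": [0,0,0]},{"travel": [0,0,-0.09],"turn": [0,0,0]},{"travel": [0,0,-0.1],"turn": [0,0,0]}]}}

```text
time: 11.95
position: [0.5021, 0.2443, 0.1755]
tool_rot: [-0.394, 3.114, 0.002]
ft_force: [0.0, 0.8, -0.9]
grip_width: 0.16
grip_force: 45.0
```

Call:
{"op": "step_arm", "data": {"commands": [{"travel": [0.01,-0.04,0],"turn": [0,0,0]},{"travel": [0.02,-0.08,0],"turn": [0,0,0]},{"travel": [0.031,-0.12,0],"turn": [0,0,0]},{"travel": [0.041,-0.16,0],"turn": [0,0,0]},{"travel": [0.051,-0.2,0],"turn": [0,0,0]}]}}

```text
time: 12.45
position: [0.5011, 0.0358, 0.173]
tool_rot: [0.395, -3.116, -0.0]
ft_force: [-0.1, 0.1, -1.2]
grip_width: 0.16
grip_force: 45.0
```

Call:
{"op": "step_arm", "data": {"commands": [{"travel": [0.011,-0.045,0],"turn": [0,0,0]},{"travel": [0.022,-0.09,0],"turn": [0,0,0]},{"travel": [0.034,-0.135,0],"turn": [0,0,0]},{"travel": [0.045,-0.18,0],"turn": [0,0,0]},{"travel": [0.055,-0.215,0],"turn": [0,0,0]}]}}

```text
time: 12.95
position: [0.5012, -0.1876, 0.1732]
tool_rot: [0.391, -3.117, 0.001]
ft_force: [0.5, 0.4, 0.3]
grip_width: 0.159
grip_force: 45.0
```

Run:
```python
from h import *
s,im=snap("over");c=cam("wrist",s);p=np.array(s["position"])
print(s["grip_width"],s["grip_force"],"shift",tool(s,np.array([.502,-.185,p[2]])-p).round(4))
print("hole px",px(c,[[.502,-.185,.0615]]),"tip px",px(c,[p-[0,0,.0658]]))
cv2.imwrite("pics/overc.png",cv2.resize(im[100:330,130:430,::-1],None,fx=2.5,fy=2.5,interpolation=2))
```

```text
13.25 [ 0.5021 -0.183   0.173 ] [ 3.97197872e-01 -3.11567489e+00 -1.71417878e-03] [ 0.81476292 -0.5063266  -0.47449272]
0.1567848145682843 45.00045611523092 shift [ 0.0006 -0.002  -0.    ]
hole px [[276.18508707 216.18175158]] tip px [[278.62948205 236.304927  ]]
```

View pics/overc.png

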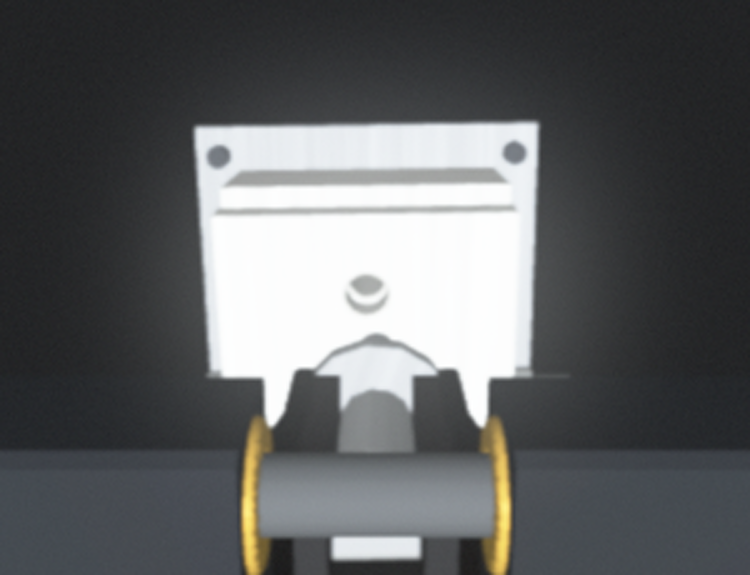

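The hole is at (276.8,217.2) and the pin axis at column 280.4, so I need about −2.5 mm in tool y and x is good. I'll correct, lower to just above the hole and check.

Call:
{"op": "step_arm", "data": {"commands": [{"travel": [0,-0.0025,0.01],"turn": [0,0,0]},{"travel": [0,-0.0025,0.02],"turn": [0,0,0]},{"travel": [0,-0.0025,0.03],"turn": [0,0,0]},{"travel": [0,-0.0025,0.035],"turn": [0,0,0]},{"travel": [0,-0.0025,0.035],"turn": [0,0,0]}]}}

```text
time: 13.8
position: [0.5019, -0.1866, 0.1372]
tool_rot: [0.394, -3.115, -0.001]
ft_force: [0.0, 0.1, -0.3]
grip_width: 0.155
grip_force: 45.0
```

Run:
```python
from h import *
for i in range(3):
  s,im=snap("near",5);c=cam("wrist",s);p=np.array(s["position"])
  print("shift",tool(s,np.array([.5025,-.185,p[2]])-p).round(4))
cv2.imwrite("pics/nearc.png",cv2.resize(im[130:330,180:380,::-1],None,fx=3,fy=3,interpolation=2))
```

```text
13.85 [ 0.5024 -0.1868  0.138 ] [ 3.94405658e-01 -3.11565563e+00 -3.96307397e-04] [-0.08547907 -0.32483178 -1.40309706]
shift [-0.0006  0.0017  0.    ]
13.9 [ 0.5027 -0.187   0.1385] [ 3.94315386e-01 -3.11662826e+00  1.00686539e-04] [-0.02139483 -0.34117938 -1.15166274]
shift [-0.0003  0.002  -0.    ]
13.95 [ 0.503  -0.1871  0.1388] [-3.94285770e-01  3.11624396e+00 -2.96379316e-04] [ 0.38879443 -0.99370461 -0.71322109]
shift [-0.0001  0.0021 -0.    ]
```

View pics/nearc.png

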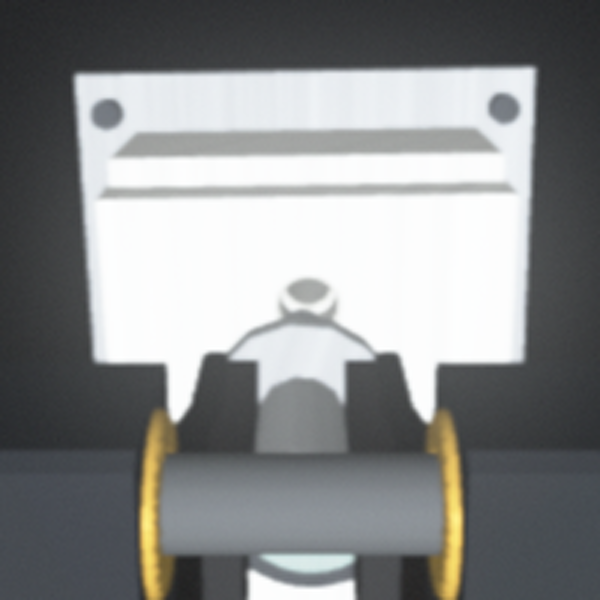

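The pin is now about 1.3 mm past in y: the hole is at column 282.7 and the pin at 280.7. I'll correct by +1.5 mm and enter slowly.

Call:
{"op": "step_arm", "data": {"commands": [{"travel": [0,0.0015,0],"turn": [0,0,0]},{"travel": [0,0.0015,0],"turn": [0,0,0]},{"travel": [0,0.0015,0.004],"turn": [0,0,0]},{"travel": [0,0.0015,0.008],"turn": [0,0,0]},{"travel": [0,0.0015,0.012],"turn": [0,0,0]}]}}

```text
time: 14.5
position: [0.5022, -0.1855, 0.1261]
tool_rot: [0.394, -3.117, -0.0]
ft_force: [-0.4, -0.1, -0.1]
grip_width: 0.158
grip_force: 45.0
```

Call:
{"op": "step_arm", "data": {"commands": [{"travel": [0,0,0.003],"turn": [0,0,0]},{"travel": [0,0,0.006],"turn": [0,0,0]},{"travel": [0,0,0.008],"turn": [0,0,0]},{"travel": [0,0,0.008],"turn": [0,0,0]}]}}

```text
time: 14.9
position: [0.5021, -0.1854, 0.1182]
tool_rot: [0.394, -3.116, -0.0]
ft_force: [0.2, -0.4, -0.5]
grip_width: 0.157
grip_force: 45.0
```

Call:
{"op": "step_arm", "data": {"commands": [{"travel": [0,0,0.003],"turn": [0,0,0]},{"travel": [0,0,0.006],"turn": [0,0,0]},{"travel": [0,0,0.009],"turn": [0,0,0]},{"travel": [0,0,0.012],"turn": [0,0,0]},{"travel": [0,0,0.012],"turn": [0,0,0]}]}}

```text
time: 15.4
position: [0.502, -0.1854, 0.106]
tool_rot: [0.394, -3.116, -0.0]
ft_force: [0.1, -0.0, -1.1]
grip_width: 0.156
grip_force: 45.0
```

Call:
{"op": "step_arm", "data": {"commands": [{"travel": [0,0,0.003],"turn": [0,0,0]},{"travel": [0,0,0.006],"turn": [0,0,0]},{"travel": [0,0,0.008],"turn": [0,0,0]},{"travel": [0,0,0.008],"turn": [0,0,0]}]}}

```text
time: 15.8
position: [0.5021, -0.1854, 0.0982]
tool_rot: [0.394, -3.116, -0.0]
ft_force: [-0.6, -0.2, -1.2]
grip_width: 0.16
grip_force: 45.0
```

The pin is in both holes with no contact force. On to the collar.

Call:
{"op": "step_arm", "data": {"commands": [{"travel": [0,0,0.003],"turn": [0,0,0]},{"travel": [0,0,0.006],"turn": [0,0,0]},{"travel": [0,0,0.009],"turn": [0,0,0]},{"travel": [0,0,0.011],"turn": [0,0,0]},{"travel": [0,0,0.012],"turn": [0,0,0]}]}}

```text
time: 16.3
position: [0.5022, -0.1855, 0.0862]
tool_rot: [0.394, -3.116, -0.0]
ft_force: [-0.2, -0.3, -0.8]
grip_width: 0.161
grip_force: 45.0
```

Call:
{"op": "step_arm", "data": {"commands": [{"travel": [0,0,0.001],"turn": [0,0,0]},{"travel": [0,0,0.002],"turn": [0,0,0]},{"travel": [0,0,0.003],"turn": [0,0,0]},{"travel": [0,0,0.003],"turn": [0,0,0]}]}}

```text
time: 16.7
position: [0.5023, -0.1856, 0.0838]
tool_rot: [0.394, -3.117, -0.0]
ft_force: [-1.4, 0.5, 3.1]
grip_width: 0.159
grip_force: 45.0
```

Squeezing the seal, in 1 mm steps.

Call:
{"op": "step_arm", "data": {"commands": [{"travel": [0,0,0.0005],"turn": [0,0,0]},{"travel": [0,0,0.001],"turn": [0,0,0]},{"travel": [0,0,0.0015],"turn": [0,0,0]},{"travel": [0,0,0.0015],"turn": [0,0,0]}]}}

```text
time: 17.1
position: [0.5022, -0.1857, 0.0822]
tool_rot: [0.394, -3.117, 0.0]
ft_force: [-2.8, 0.6, 5.6]
grip_width: 0.157
grip_force: 45.0
```

Call:
{"op": "step_arm", "data": {"commands": [{"travel": [0,0,0.0005],"turn": [0,0,0]},{"travel": [0,0,0.001],"turn": [0,0,0]},{"travel": [0,0,0.0015],"turn": [0,0,0]},{"travel": [0,0,0.0015],"turn": [0,0,0]}]}}

```text
time: 17.5
position: [0.502, -0.1858, 0.081]
tool_rot: [0.394, -3.116, -0.0]
ft_force: [-4.1, 0.2, 7.8]
grip_width: 0.16
grip_force: 45.0
```

Call:
{"op": "step_arm", "data": {"commands": [{"travel": [0,0,0.0005],"turn": [0,0,0]},{"travel": [0,0,0.001],"turn": [0,0,0]},{"travel": [0,0,0.001],"turn": [0,0,0]}]}}

```text
time: 17.8
position: [0.502, -0.186, 0.0805]
tool_rot: [0.394, -3.116, -0.0]
ft_force: [-5.3, 0.3, 12.3]
grip_width: 0.157
grip_force: 45.0
```

Call:
{"op": "step_arm", "data": {"commands": [{"travel": [0,0,0.0005],"turn": [0,0,0]},{"travel": [0,0,0.001],"turn": [0,0,0]},{"travel": [0,0,0.001],"turn": [0,0,0]}]}}

```text
time: 18.1
position: [0.5022, -0.1861, 0.0804]
tool_rot: [0.394, -3.117, -0.001]
ft_force: [-7.5, 0.8, 16.2]
grip_width: 0.156
grip_force: 45.0
```

Call:
{"op": "step_arm", "data": {"commands": [{"travel": [0.001,0,0.0005],"turn": [0,0,0]},{"travel": [0.001,0,0.0007],"turn": [0,0,0]},{"travel": [0.001,0,0.0007],"turn": [0,0,0]},{"travel": [0.001,0,0.0007],"turn": [0,0,0]},{"travel": [0.001,0,0.0007],"turn": [0,0,0]}]}}

```text
time: 18.6
position: [0.5022, -0.1861, 0.0803]
tool_rot: [-0.394, 3.115, 0.001]
ft_force: [-6.9, 1.6, 19.4]
grip_width: 0.16
grip_force: 45.0
```

Run:
```python
from h import *
t=ctrl.get_image("scene")[130:220,180:300,::-1];cv2.imwrite("pics/end.png",cv2.resize(t,None,fx=5,fy=5,interpolation=2))
s=ctrl.get_state();print(s["time"],s["position"],s["ft_force"],s["torque"],s["grip_width"])
```

```text
18.65 [ 0.50213419 -0.18611987  0.08030003] [-6.1543052   2.239706   20.08218101] [0.42741207 1.53427427 0.03738039] 0.15387397243532253
```

View pics/end.png

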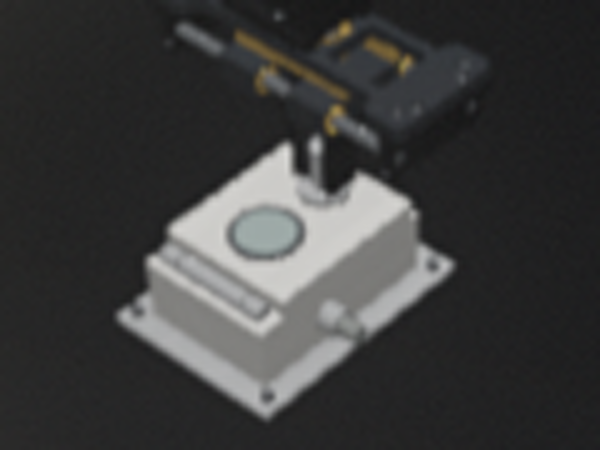

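The cover lies flush with no gap visible at the sides and the pin's collar is on it at (322,190), with a steady 20 N push. Handing in.

```bash
python3 -c "
from bench import ctrl
print(ctrl.close_job())"
```

```text
the job is handed in; nothing more can be done
None
```

The cover is shut flush on its seal and the pin is fully home; I handed the job in at about 18.7 s with the gripper still pushing the pin down at about 20 N.

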